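Index and lock the burner turret

ROBOT

A 6-joint arm with a two-finger parallel gripper is mounted at the origin on the work surface. World frame = base frame: x ahead of the robot, y to its left, z up, the work surface at z = 0. Lengths are in mm, angles in rad, forces in N, time in s.
With the tool pointing down it reaches from about 400 to 925 mm from the base axis. Payload 3.4 kg.
Tool frame: the origin (TCP) lies midway between the tips of the shut fingers; the grasp point (between the pads) lies 19 mm behind it (manip.grasp_offset is the z of the grasp point in the tool frame, in mm); z points along the fingers, y is the line along which they close (so a half turn about z gives the same grasp; the last joint's range is limited). The gripper opens to 85 mm and grips with 20 to 120 N. Pads are 22 mm wide; open, the fingers measure 114 mm over their backs; the gripper's body (76 mm by 85 mm) begins 54 mm behind the grasp point. The pads swing forward as they close: fully open they stand 13 mm farther back than shut.
Start: joints at [1.212, 0.307, 1.506, -0, 1.328, -0.073], TCP at [162.13, 551.674, 197.205] pointing down, gripper open.
Joint ranges: [-3.12, 3.12], [-1.05, 2.28], [0.14, 2.33], [-1.42, 4.57], [0.1, 2.73], [-2.68, 2.68]. Speed limits (rad/s): [2.57, 2.57, 3.14, 3.14, 3.14, 3.14].

INTERFACE

Orientations are given as a unit quaternion [w, x, y, z].
In Python, from station import manip gives the robot as it stands.
- The arm moves only by the tool carry_out, never from a script. Its argument "rows" is one flat list of numbers, 5 for each row, row after row: the shift along the tool's x, y, z in cm, then the turn about the tool's z in rad, then the opening, from 0 (shut) to 1 (fully open). In form: [dx, dy, dz, spin, gripper, dx, dy, dz, spin, gripper, ...]. A call has 1 to 8 rows; each row is the pose to reach, as a shift and turn from the pose commanded when the call began, along the tool's axes at that moment; what a row does not reach only later rows make up. A row lasts 1/12 s, in which the tool goes at most 41.7 mm and 7.16 degrees, less where a joint would pass 70% of its speed; a pose out of reach is approached as far as the arm can. A call with a gripper value outside its range is refused whole. The fingers move at their own pace and stop on an object; "newtons" is the grip in N (left out, the last holds). Time passes only in rows, so rows that repeat a pose let the fingers close. It gives the time, the measured TCP pose, the force, the opening and the grip force at its end, in the units of the state.
- manip.sense(): the state, without advancing time (a new reading comes with each control period).
- manip.snapshot(name): name is "side" or "top" or "wrist"; returns the picture (400x640x3 uint8, red, green, blue); there is no depth.
- manip.camera_info(name): a dict with "mtx" (3x3 intrinsics, pixels), "R" (3x3) and "t" (3): a world point X has camera coordinates R X + t; the wrist camera has in their place "T_tool_cam" (4x4, takes a point from camera to tool coordinates, whose origin is the TCP and whose axes are the flange's). Camera axes: x right, y down, z forward; pixel columns grow to the right and rows downward; lengths in mm; the calibration is good to about 2 mm. A picture is of the moment at which its call begins: read the wrist's pose just before it. camera_info takes no time and is no camera call.
- manip.close_job(): hands the job in; it is judged then, once.
The state is a dict: "clock": time; "qpos": joint angles; "qd": joint speeds; "tau": joint torques, N m; "tool_pos": TCP position; "tool_rot": TCP orientation; "ft_force": force on the tool from outside, world axes, zero at the start; "wrist_torque": the same for the moment, N m; "width": finger opening in mm; "finger_force": force on a finger pad.
Only numpy, scipy, OpenCV 4.12 (cv2) and the standard library are available. Lean on these libraries where they do the work, as an engineer would, in place of code of your own. Each camera call takes 0.05 s, during which the arm holds its last target. There are 200 camera calls.

TASK

Stand the blue-headed index pin in the red guide so that it rides loose on the turret's steel plate, then push a burner head gently to turn the turret clockwise (seen from above) until the slot comes under the pin and the pin drops fully home. Prove the lock by leaning on the head with about 12 N for a second, never over 20 N, then let go. Leave the glass, the jar and the paddle alone.

Things in the scene. Friction and masses are not known exactly. Their poses are not given: they have to be found in the camera images.
- stand: Dark fixed stand under the turret, 152 mm wide, 30 mm high; origin on the turret axis at the work surface. Above it the turret carries three burner heads: level round bars 18 mm thick, centre line at z 95 mm, from the hub out to 105 mm radius; the copper one ends in a comb 26 mm wide to 121 mm, the brass ones in a 12 mm tip to 113 mm. Turning takes some 3 N at 80 mm; it stays where left.
- turret: Turret on a vertical axis, cold. Origin on the axis at the work surface, +x towards its slot. Steel plate: 80 mm radius, top at z 50 mm, 15 mm thick. Hub: 32 mm radius, to z 132 mm. Burner heads at about 120 (brass), 180 (copper), 240 (brass) degrees anticlockwise from the slot: clamped by hand, up to 7 degrees off, all alike, firmly held. Starts with the slot 0.3 to 1.15 rad anticlockwise of the guide.
- slot (a point): Middle of the only slot in the plate's rim, at the plate's top face, 66 mm from the axis. 12 mm wide, open to the rim, right through the plate; a white line on the plate points to it. The turret can overrun the guide by at least 0.25 rad before its end stop.
- guide: Red guide post, fixed. Origin on the turret axis at the work surface, +x points from the axis to the guide hole. Its block, 30 x 30 mm, hangs over the plate's rim from z 54 to 78 mm, centred 66 mm from the axis; vertical hole 12 mm, right through, countersunk 3 mm. The post stands from 81 to 100 mm from the axis, 78 mm high; the white index mark is on its top.
- guide_mouth (a point): Centre of the guide hole at the top face of the red block (z = 78 mm).
- pin: Loose upright index pin, about 110 g. Origin at the foot's tip, z up the pin. Steel shank 10 mm thick, 42 mm long, foot chamfered; then a blue head, 20 mm diameter, 36 mm high. Starts in the holder, head resting on its top. In the guide, riding on the plate, the foot is at z 50 mm; dropped home, the head rests on the guide and the foot is at z 36 mm.
- holder: Wooden block 60 x 60 x 50 mm high, fixed, with a 13 mm hole in the middle of its top where the pin stands. Origin at the centre of its underside.
- tumbler: Clear drinking glass, 68 mm wide, 85 mm high, standing on the bench. Origin under its centre. Leave alone.
- jar: Amber glass jar with black cap, 60 mm wide, 85 mm high. Origin under its centre. Leave alone.
- paddle: Paddle (flat spatula with dark handle) lying on the bench, 200 mm long along its x. Origin under its middle. Leave alone.
Things that resemble listed ones, but are neither listed nor needed, are in the scene too. There is more than one size of the guide; the job needs the smallest.

How it is judged (in metres and radians):
On the way, in this order (a step that is already met when the one before it is completed fails the run):
1. the pin stands released in the guide, riding on top of the turret's plate (horizontal distance between pin and guide_mouth below 0.005 m and angle between pin's own z axis and vertical below 0.2 rad and contact force between pin and the fingers below 0.3 N and height (world z) of pin between 0.046 and 0.054 m), for 0.2 s.
2. the turret is turned until the pin has dropped into the slot, and the robot leans on it there with a firm push of 7 to 20 N (horizontal distance between pin and guide_mouth below 0.005 m and angle between pin's own z axis and vertical below 0.2 rad and contact force between pin and the fingers below 0.3 N and height (world z) of pin below 0.0395 m and horizontal distance between pin and slot below 0.005 m and contact force between turret and the fingers above 7 N), for 0.6 s.
At the end, for the whole second after the job is handed in: The pin stands upright (within 0.2 rad) in the guide, within 5 mm of its hole and of the slot, dropped home with its foot below z = 39.5 mm (36 mm is fully home), released; turret and pin at rest (horizontal distance between pin and guide_mouth below 0.005 m and angle between pin's own z axis and vertical below 0.2 rad and contact force between pin and the fingers below 0.3 N and height (world z) of pin below 0.0395 m and horizontal distance between pin and slot below 0.005 m and angular speed of turret below 0.05 rad/s and linear speed of pin below 0.02 m/s); the robot touches nothing.
It fails at once if the robot pushes on the turret with more than 20 N (contact force between turret and the fingers above 20 N or contact force between turret and the arm above 20 N).
It fails at once if the pin is rammed against the turret with more than 35 N (contact force between pin and turret above 35 N).
It fails at once if the glass, the jar or the paddle is moved more than 20 mm (distance of any of tumbler, jar, paddle from where it was at the start of the episode above 0.02 m).
It also fails if it takes over 72 s, if anything falls off the work surface, if the arm or the gripper's body presses on something with over 40 N, if the wrist force passes 120 N, or if a joint passes its speed limit or range.

## Working session

There is one attempt and no reset: what is moved stays moved. The work goes in short steps, Python scripts to look and compute and a tool call to move; the robot and the scene stay as the last step left them, time stands still between calls to the robot, and variables do not carry over. Pictures are saved under pics/ and viewed, at most 13 in all, crops included, and the job is handed in when it is done.

Besides the shell and the picture viewer there is one more tool, called by a JSON object that holds its "api" and its "payload", one argument or row to a line. carry_out: Moves the arm, as the interface text tells. Its arguments: {"type":"object","properties":{"rows":{"type":"array","items":{"type":"number"}},"newtons":{"type":"number"}},"required":["rows"]}

```bash
mkdir -p pics; ls; python3 - <<'E'
from station import manip
import cv2
for n in("top","side"):
    cv2.imwrite(f"pics/{n}0.png",manip.snapshot(n)[:,:,::-1])
    c=manip.camera_info(n);print(n,c)
print(manip.camera_info("wrist"),manip.grasp_offset);print(manip.sense())
E
```

```text
pics
top {'mtx': array([[493.73687513,   0.        , 320.72821159],
       [  0.        , 493.73687513, 196.30544735],
       [  0.        ,   0.        ,   1.        ]]), 'R': array([[-0.024891  , -0.99957736,  0.0150177 ],
       [-0.9982122 ,  0.02403482, -0.05472422],
       [ 0.05434014, -0.01635299, -0.99838857]]), 't': array([  28.80147492,  598.80033617, 1127.38566312])}
side {'mtx': array([[361.81302769,   0.        , 321.92216607],
       [  0.        , 361.81302769, 197.47987884],
       [  0.        ,   0.        ,   1.        ]]), 'R': array([[ 8.64649980e-01, -5.02374162e-01,  7.83406374e-04],
       [-3.46847332e-01, -5.98095121e-01, -7.22481248e-01],
       [ 3.63424463e-01,  6.24421674e-01, -6.91390072e-01]]), 't': array([-517.26408276,  279.59010705,  695.14702876])}
{'mtx': array([[324.53019   ,   0.        , 320.78583854],
       [  0.        , 324.53019   , 199.49323644],
       [  0.        ,   0.        ,   1.        ]]), 'T_tool_cam': array([[-4.23991131e-04, -9.61019081e-01, -2.76481728e-01,
         6.80748066e+01],
       [ 9.99998027e-01, -9.44017308e-04, 
[... 225 characters left out ...]
000000003
{'clock': 0.1, 'qpos': array([ 1.21152521e+00,  3.07488634e-01,  1.50753881e+00,  7.32977801e-06,
        1.32839102e+00, -7.34908562e-02]), 'qd': array([-0.00066035, -0.00098565, -0.00420008,  0.00172527,  0.00217529,
       -0.00043118]), 'tau': array([ 2.38935296e-03, -4.58524597e+01, -2.52609766e+01, -2.44442572e-04,
        5.30520076e-03,  7.54028110e-05]), 'tool_pos': array([161.87109356, 551.03375938, 196.3801638 ]), 'tool_rot': array([-1.99472194e-04,  1.42405194e-01,  9.89808025e-01, -8.90856671e-04]), 'ft_force': array([-0.1854381 , -0.64599545, -0.32684678]), 'wrist_torque': array([-0.06375222, -0.00012174, -0.01109258]), 'finger_force': 0.0, 'width': 85.26491928598307}
```

View pics/top0.png

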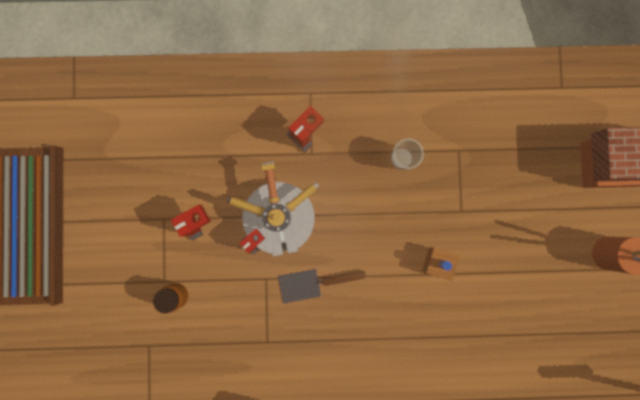

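View pics/side0.png

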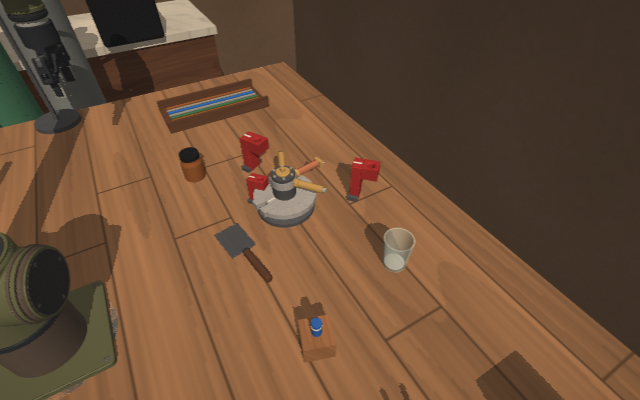

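Red guide candidates in the top view are (305,126), (190,221) and (252,241). The last one is the smallest and the only one hanging over the plate's rim. The blue-headed pin is at about top (447,266) and side (317,325). I'll confirm both in an enlarged crop.

```bash
python3 - <<'E'
import cv2,numpy as np
t=cv2.imread("pics/top0.png");s=cv2.imread("pics/side0.png")
f=lambda im,x,y,w,h,k:cv2.resize(im[y:y+h,x:x+w],None,fx=k,fy=k,interpolation=cv2.INTER_CUBIC)
a=f(t,225,155,100,110,5)  #500x550
b=f(t,415,240,50,45,6);c=f(s,290,300,50,65,5)
o=np.zeros((600,800,3),np.uint8);o[:550,:500]=a;o[:270,500:800]=b;o[275:600,500:750]=c
cv2.imwrite("pics/crop1.png",o)
E
```

```text
(no output)
```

View pics/crop1.png

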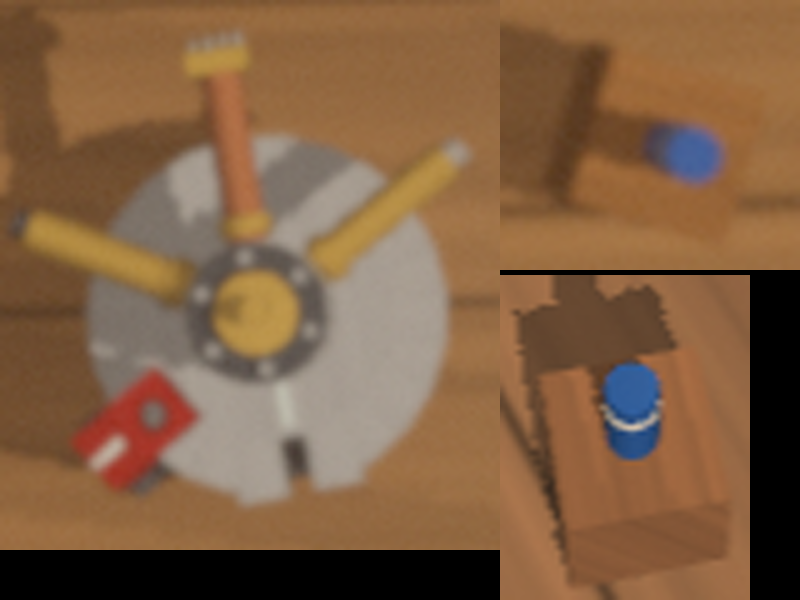

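```bash
cat >h.py <<'E'
from station import manip
import numpy as np, cv2
from scipy.spatial.transform import Rotation as Ro
def pose(s=None):
    s=s or manip.sense(); q=s["tool_rot"]; return Ro.from_quat([q[1],q[2],q[3],q[0]]).as_matrix(),np.array(s["tool_pos"])
def cam(n,P=None):
    c=manip.camera_info(n)
    if n!="wrist": return c["mtx"],c["R"],c["t"]
    R,p=P or pose(); T=c["T_tool_cam"]; Rwc=R@T[:3,:3]; o=R@T[:3,3]+p
    return c["mtx"],Rwc.T,-Rwc.T@o
def ray(C,uv):
    K,R,t=C; return -R.T@t, R.T@np.linalg.solve(K,[uv[0],uv[1],1])
def atz(C,uv,z):
    o,d=ray(C,uv); return o+d*(z-o[2])/d[2]
def proj(C,X):
    K,R,t=C; x=K@(R@np.array(X)+t); return x[:2]/x[2]
def tri(obs):
    A=np.zeros((3,3));b=np.zeros(3)
    for C,uv in obs:
        o,d=ray(C,uv);d/=np.linalg.norm(d);M=np.eye(3)-np.outer(d,d);A+=M;b+=M@o
    return np.linalg.solve(A,b)
def delta(X,yaw_y=None):
    """shift (cm, tool axes) for TCP to world X; spin to bring tool y to world angle yaw_y (mod pi)"""
    R,p=pose(); out=R.T@(np.array(X)-p)/10; s=None
    if yaw_y is not None:
        u=R.T@[np.cos(yaw_y),np.sin(yaw_y),0]; s=np.arctan2(-u[0],u[1]); s=(s+np.pi/2)%np.pi-np.pi/2
    print("delta",out.round(2),"spin",s); return out,s
E
python3 - <<'E'
from h import *
T,S=cam("top"),cam("side")
pin=tri([(T,(447.5,265.2)),(S,(316.2,322.5))]);print("pin top",pin,proj(T,pin),proj(S,pin))
hub=atz(T,(276.3,217.2),132);g=atz(T,(255.2,237.3),78);sl=atz(T,(283.7,245.5),50)
tips=[atz(T,(225+x/5,155+y/5),95) for x,y in((22,225),(217,50),(460,148))]
print(hub,g,sl,tips)
for v in (g,sl,*tips):
    d=v-hub;print(np.hypot(*d[:2]),np.arctan2(d[1],d[0]))
R,p=pose();print(R)
delta([pin[0]-55,pin[1],150])
E
```

```text
pin top [ 438.64669399 -255.88884494   83.73061013] [447.37256199 265.49864362] [316.59873037 322.45993491]
[551.86198749 109.21881745 132.        ] [510.06433876 159.96582215  78.        ] [489.50192491 100.08806628  50.        ] [array([591.81120773, 211.88683891,  95.        ]), array([665.46762977, 126.76302279,  95.        ]), array([620.52974959,  22.84071244,  95.        ])]
65.74421590761212 2.2597911377630098
63.0249793448265 -2.9962058981614557
110.16652316910557 1.1997124262004961
114.95234273039877 0.15322036445516823
110.34690107250951 -0.8991316949341422
[[-9.59441442e-01  2.81907253e-01 -6.48603591e-04]
 [ 2.81907964e-01  9.59439934e-01 -1.70674241e-03]
 [ 1.41153122e-04 -1.82036592e-03 -9.99998333e-01]]
delta [-44.03 -71.16   4.76] spin None
```

The triangulated pin top is at z≈84, which fits the text. The guide lies at bearing 2.26 rad and the slot about 1.03 rad anticlockwise of it. Next I go over the pin by way of a waypoint within reach.

```bash
python3 - <<'E'
from h import *
delta([450,150,210],0.69)
delta([410,-245,200],0.69)
E
```

```text
delta [-38.95 -30.36  -1.31] spin 0.5950150197227497
delta [-46.25 -69.38  -0.24] spin 0.5950150197227497
```

{"api": "carry_out", "payload": {
  "rows": [-39,-30.4,-1.5,0.595,0.6,-39,-30.4,-1.5,0.595,0.6,-39,-30.4,-1.5,0.595,0.6,-39,-30.4,-1.5,0.595,0.6,-39,-30.4,-1.5,0.595,0.6,-39,-30.4,-1.5,0.595,0.6,-39,-30.4,-1.5,0.595,0.6,-39,-30.4,-1.5,0.595,0.6]
}}

```text
clock: 0.77
tool_pos: [356.9, 279.1, 207.2]
tool_rot: [-0.0, 0.426, 0.905, -0.0]
ft_force: [0.6, 0.5, -0.1]
width: 51.2
finger_force: 0.0
```

```bash
python3 - <<'E'
from h import *
print(pose()[1])
delta([400,40,220],0.69);delta([410,-245,200],0.69)
E
```

```text
[356.88918506 279.13027546 207.20612548]
delta [-21.18 -11.9   -1.28] spin 0.00037271924859694217
delta [-43.79 -29.28   0.73] spin 0.00037271924859694217
```

{"api": "carry_out", "payload": {
  "rows": [-22.5,-9.8,-1,0,0.6,-22.5,-9.8,-1,0,0.6,-22.5,-9.8,-1,0,0.6,-22.5,-9.8,-1,0,0.6,-22.5,-9.8,-1,0,0.6,-22.5,-9.8,-1,0,0.6,-43.8,-29.3,0.7,0,0.6,-43.8,-29.3,0.7,0,0.6]
}}

```text
clock: 1.43
tool_pos: [420.2, -39.9, 212.4]
tool_rot: [0.0, 0.426, 0.905, 0.0]
ft_force: [0.2, 0.1, -0.5]
width: 51.4
finger_force: 0.0
```

```bash
python3 - <<'E'
from h import *
print(pose()[1])
delta([410,-245,200],0.69)
E
```

```text
[420.17898909 -39.9129741  212.44846654]
delta [-15.17 -13.84   1.25] spin 0.00021103409083278457
```

{"api": "carry_out", "payload": {
  "rows": [-15.2,-13.8,1.2,0,0.6,-15.2,-13.8,1.2,0,0.6,-15.2,-13.8,1.2,0,0.6,-15.2,-13.8,1.2,0,0.6,-15.2,-13.8,1.2,0,0.6,-15.2,-13.8,1.2,0,0.6,-15.2,-13.8,1.2,0,0.6,-15.2,-13.8,1.2,0,0.6]
}}

```text
clock: 2.1
tool_pos: [409.6, -242.4, 199.9]
tool_rot: [-0.001, 0.427, 0.904, 0.001]
ft_force: [-0.2, -0.0, 1.0]
width: 51.1
finger_force: 0.0
```

```bash
python3 - <<'E'
from h import *
P=pose();print(P[1]);C=cam("wrist",P);im=manip.snapshot("wrist")
print("expected",proj(C,[438.6,-255.9,84]))
cv2.imwrite("pics/w1.png",im[:,:,::-1])
E
```

```text
[ 409.55537176 -242.39536598  199.88462739]
expected [334.28376986 212.89720901]
```

View pics/w1.png

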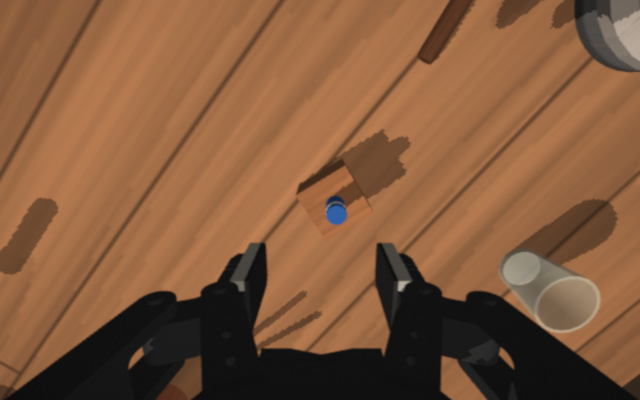

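The wrist view shows the blue head's top face at about (336,213), against (334,213) predicted. The three views agree to about 2 mm.

```bash
python3 - <<'E'
from h import *
im=cv2.imread("pics/w1.png").astype(int)
m=(im[:,:,0]>110)&(im[:,:,0]>im[:,:,2]*1.8);m[:,:300]=0;m[:,370:]=0;m[:180]=0;m[240:]=0
y,x=np.nonzero(m);print(x.mean(),x.min(),x.max(),y.min(),y.max())
P=(pose()[0],np.array([409.555,-242.395,199.885]));C=cam("wrist",P)
print(atz(C,(336,213),84),tri([(C,(336,213)),(cam("top"),(447.5,265.2)),(cam("side"),(316.2,322.5))]))
delta([438,-257,125]);delta([438,-257,57])
E
```

```text
336.03472222222223 327 345 205 223
[ 439.95938921 -254.92407863   84.        ] [ 439.11932456 -255.53561124   83.74102098]
delta [-2.99  1.21  7.49] spin None
delta [-3.01  1.21 14.29] spin None
```

{"api": "carry_out", "payload": {
  "rows": [-2.95,1.44,4,0,0.6,-2.95,1.44,8,0,0.6,-2.95,1.44,11,0,0.6,-2.95,1.44,13,0,0.6,-2.95,1.44,14.5,0,0.6,-2.95,1.44,14.5,0,0.6,-2.95,1.44,14.5,0,0.6]
}}

```text
clock: 2.73
tool_pos: [439.8, -254.5, 55.1]
tool_rot: [-0.001, 0.425, 0.905, 0.0]
ft_force: [-0.1, 0.2, 0.5]
width: 51.4
finger_force: 0.0
```

{"api": "carry_out", "payload": {
  "rows": [0,0,0,0,0.1,0,0,0,0,0.1,0,0,0,0,0.1,0,0,0,0,0.1,0,0,0,0,0.1,0,0,0,0,0.1,0,0,0,0,0.1,0,0,0,0,0.1],
  "newtons": 50
}}

```text
clock: 3.4
tool_pos: [440.0, -256.7, 55.5]
tool_rot: [0.0, 0.426, 0.905, -0.0]
ft_force: [-0.8, 0.3, 0.9]
width: 9.1
finger_force: 0.0
```

```bash
python3 - <<'E'
from h import *
w=manip.snapshot("wrist")[:,:,::-1];s=manip.snapshot("side")[:,:,::-1]
o=np.zeros((400,800,3),np.uint8);o[:,:400]=w[:,120:520];o[:,400:]=cv2.resize(s[290:370,280:360],(400,400),interpolation=2)
cv2.imwrite("pics/w2.png",o);print(manip.sense()["width"],manip.sense()["finger_force"])
E
```

```text
8.203398629791236 0.0
```

View pics/w2.png

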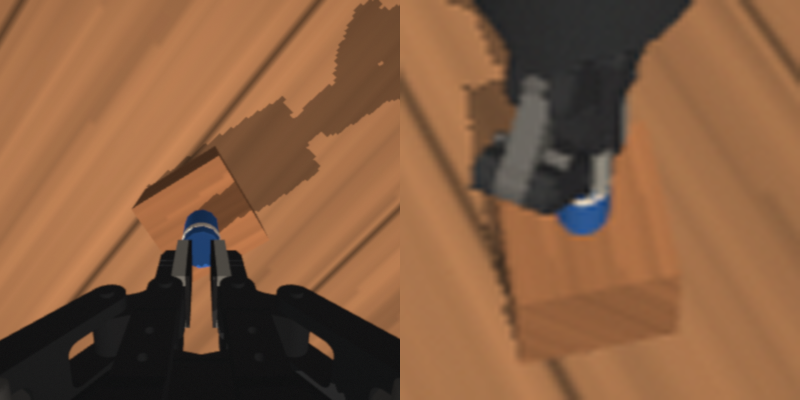

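```bash
python3 - <<'E'
from h import *
R,p=pose();C=cam("wrist",(R,p));print(p)
for dx in(0,10,20):
  for z in(50,86): print(dx,z,proj(C,[*(p+R[:,0]*dx)[:2],z]))
print("grasp",proj(C,p+R[:,2]*-18.7))
q=atz(C,(321,258),86);print(q,R.T@(q-p));q=atz(C,(321,215),50);print(q,R.T@(q-p))
E
```

```text
[ 440.02798718 -256.62955237   55.39366448]
0 50 [319.50212048 224.81696973]
0 86 [319.38374717 250.48204223]
10 50 [319.47646571 208.87021814]
10 86 [319.35034578 231.46333295]
20 50 [319.45006198 192.45791263]
20 86 [319.31574999 211.76453642]
grasp [319.42807886 240.84547267]
[ 443.21805512 -259.25031177   86.        ] [ -4.04948005   0.79310417 -30.60662321]
[ 436.78160172 -251.28475204   50.        ] [6.18840825 0.89704411 5.3941117 ]
```

The pin head seems to sit between the pads in the picture, but the reading says 8–9 mm and no force. I'll close fully and check before lifting.

{"api": "carry_out", "payload": {
  "rows": [0,0,0,0,0,0,0,0,0,0,0,0,0,0,0,0,0,0,0,0],
  "newtons": 50
}}

```text
clock: 3.83
tool_pos: [440.1, -256.6, 55.4]
tool_rot: [-0.0, 0.426, 0.905, 0.0]
ft_force: [0.7, 0.8, 1.2]
width: -0.3
finger_force: 0.0
```

```bash
python3 - <<'E'
from h import *
P=pose();w=manip.snapshot("wrist")[:,:,::-1]
cv2.imwrite("pics/w3.png",cv2.resize(w[190:340,240:400],None,fx=4,fy=4,interpolation=2))
s=manip.sense();print(s["width"],s["finger_force"],s["ft_force"],P[1])
E
```

```text
-0.22729970672300284 0.0 [-0.458649    0.74083224  0.96822681] [ 440.07734532 -256.56533561   55.36092133]
```

View pics/w3.png

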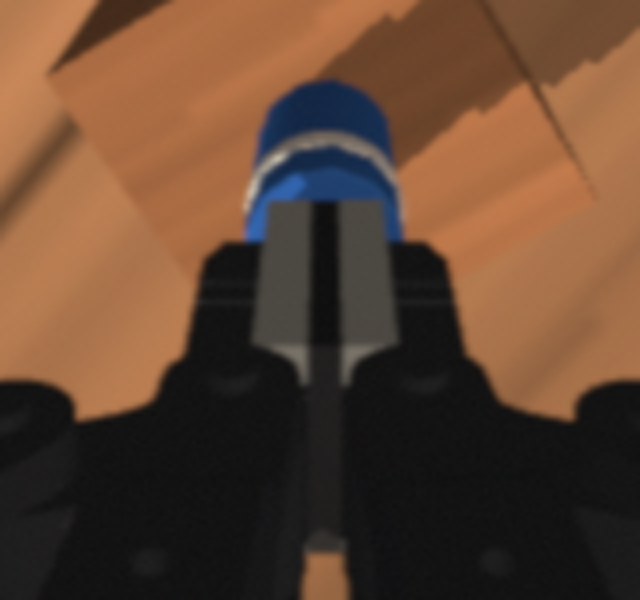

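```bash
python3 - <<'E'
from h import *
S=cam("side")
for z in(50,55,75,86,95,100): a=proj(S,[440,-256.5,z]);print(z,a,"crop w2",400+(a[0]-280)*5,(a[1]-290)*5)
E
```

```text
50 [317.58254273 331.32120332] crop w2 587.9127136667889 206.60601659350647
55 [317.56186167 330.03580196] crop w2 587.8093083479123 200.1790097875076
75 [317.47691379 324.75599047] crop w2 587.3845689576956 173.7799523564624
86 [317.42861655 321.75414557] crop w2 587.1430827272579 158.77072784615848
95 [317.38823219 319.24411508] crop w2 586.9411609685042 146.22057537926793
100 [317.36544939 317.82808338] crop w2 586.8272469698561 139.14041690614937
```

The fingertips cover the top of the head and the pin hasn't moved, so the tips shut above the head. In the wrist view they stand about 35–45 mm behind the stated TCP. I'll open, go 2.5 cm lower and close again.

{"api": "carry_out", "payload": {
  "rows": [0,0,0,0,0.6,0,0,0,0,0.6,0,0,0,0,0.6,0,0,0,0,0.6,0,0,0,0,0.6,0,0,1,0,0.6,0,0,2,0,0.6,0,0,2.5,0,0.6]
}}

```text
clock: 4.55
tool_pos: [439.2, -256.0, 28.8]
tool_rot: [-0.001, 0.426, 0.905, 0.0]
ft_force: [-0.5, 0.6, -0.6]
width: 51.7
finger_force: 0.0
```

{"api": "carry_out", "payload": {
  "rows": [0,0,0,0,0.6,0,0,0,0,0.1,0,0,0,0,0.1,0,0,0,0,0.1,0,0,0,0,0.1,0,0,0,0,0.1,0,0,0,0,0.1]
}}

```text
clock: 5.13
tool_pos: [440.3, -256.7, 30.6]
tool_rot: [0.0, 0.426, 0.905, -0.0]
ft_force: [-0.1, -0.2, 0.8]
width: 18.0
finger_force: 48.8
```

```bash
python3 - <<'E'
from h import *
P=pose();w=manip.snapshot("wrist")[:,:,::-1];s=manip.snapshot("side")[:,:,::-1]
o=np.zeros((400,800,3),np.uint8);o[:,:400]=cv2.resize(w[170:300,255:385],(400,400),interpolation=2);o[:,400:]=cv2.resize(s[270:370,270:370],(400,400),interpolation=2)
cv2.imwrite("pics/w4.png",o)
s=manip.sense();print(s["width"],s["finger_force"],s["ft_force"],P[1])
E
```

```text
18.238701026565852 48.82235884666443 [-0.64204092  0.41570965  0.70349123] [ 440.30079686 -256.71963436   30.64557066]
```

Gripped: 18 mm and 49 N. Now lift and look.

{"api": "carry_out", "payload": {
  "rows": [0,0,-2,0,0.1,0,0,-5,0,0.1,0,0,-9,0,0.1,0,0,-13,0,0.1,0,0,-16,0,0.1,0,0,-16,0,0.1,0,0,-16,0,0.1]
}}

```text
clock: 5.82
tool_pos: [441.3, -257.4, 192.5]
tool_rot: [0.003, 0.426, 0.905, -0.0]
ft_force: [-0.3, 1.2, -1.9]
width: 18.4
finger_force: 49.2
```

```bash
python3 - <<'E'
from h import *
P=pose();C=cam("wrist",P);w=manip.snapshot("wrist")[:,:,::-1];s=manip.snapshot("side")[:,:,::-1]
x,y=proj(cam("side"),P[1]).astype(int);print(x,y)
o=np.zeros((400,800,3),np.uint8);o[:,:400]=cv2.resize(w[170:300,255:385],(400,400),interpolation=2);o[:,400:]=cv2.resize(s[y-60:y+40,x-50:x+50],(400,400),interpolation=2)
cv2.imwrite("pics/w5.png",o)
st=manip.sense();print(st["width"],st["finger_force"],st["ft_force"],P[1])
E
```

```text
317 288
17.98406122999354 49.24480855464935 [ 0.27951276 -0.04791986 -1.91346389] [ 441.30770729 -257.39780727  192.51502601]
```

View pics/w5.png

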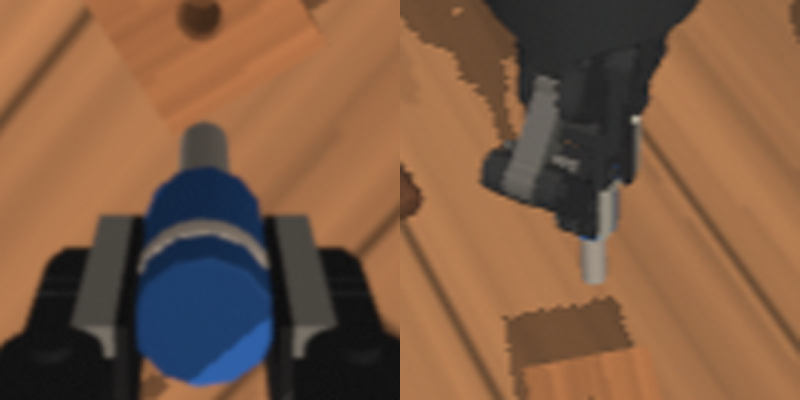

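The pin is held upright and centred: the top face is at wrist (321.6, 274.6) and the foot at about (321, 211). The foot lies about 22.6 mm beyond the stated TCP. Next I carry it to the guide.

```bash
python3 - <<'E'
from h import *
delta([510,160,192],2.26+np.pi/2)
E
```

```text
delta [27.55 31.94 -0.23] spin 0.0007543568929517797
```

{"api": "carry_out", "payload": {
  "rows": [27.6,31.9,-0.3,0,0.1,27.6,31.9,-0.3,0,0.1,27.6,31.9,-0.3,0,0.1,27.6,31.9,-0.3,0,0.1,27.6,31.9,-0.3,0,0.1,27.6,31.9,-0.3,0,0.1,27.6,31.9,-0.3,0,0.1,27.6,31.9,-0.3,0,0.1]
}}

```text
clock: 6.58
tool_pos: [493.7, 74.0, 190.4]
tool_rot: [-0.002, 0.426, 0.905, -0.001]
ft_force: [1.0, -0.5, -0.7]
width: 18.2
finger_force: 49.4
```

```bash
python3 - <<'E'
from h import *
delta([510,160,192],2.26+np.pi/2)
E
```

```text
delta [ 5.6   6.73 -0.18] spin 0.0006965381227819201
```

{"api": "carry_out", "payload": {
  "rows": [3,3.6,0,0,0.1,5.6,6.7,0,0,0.1,5.6,6.7,0,0,0.1,5.6,6.7,0,0,0.1,5.6,6.7,0,0,0.1,5.6,6.7,0,0,0.1]
}}

```text
clock: 7.08
tool_pos: [510.4, 156.4, 191.3]
tool_rot: [-0.001, 0.427, 0.904, -0.001]
ft_force: [-0.5, -1.0, -1.2]
width: 18.0
finger_force: 49.5
```

```bash
python3 - <<'E'
from h import *
P=pose();C=cam("wrist",P);w=manip.snapshot("wrist")[:,:,::-1]
print(P[1],proj(C,[510,160,78]),repr(P[0]))
cv2.imwrite("pics/w6.png",cv2.resize(w[60:260,220:420],(600,600),interpolation=2));cv2.imwrite("pics/w6f.png",w)
E
```

```text
[510.38204251 156.39026869 191.32843811] [322.31827334 180.49854643] array([[-6.35908269e-01,  7.71757374e-01, -3.35087146e-03],
       [ 7.71764107e-01,  6.35906972e-01, -1.57671852e-03],
       [ 9.13998383e-04, -3.58873067e-03, -9.99993143e-01]])
```

View pics/w6.png

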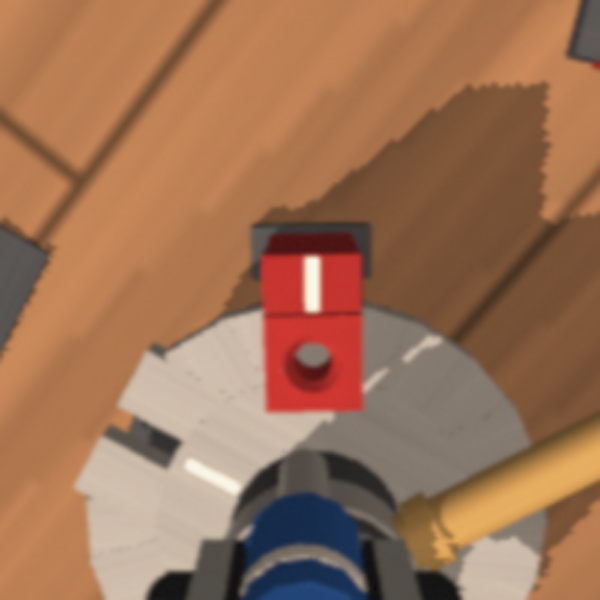

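The smallest guide's hole mouth is at crop (312,365), which is wrist (324,181.4). The white mark and post lie radially outward of it, and the slot is at left, anticlockwise of the guide. Next I work out the correction.

```bash
python3 - <<'E'
from h import *
R=np.array([[-6.35908269e-01,7.71757374e-01,-3.35087146e-03],[7.71764107e-01,6.35906972e-01,-1.57671852e-03],[9.13998383e-04,-3.58873067e-03,-9.99993143e-01]])
P=(R,np.array([510.382,156.390,191.328]));C=cam("wrist",P)
m=atz(C,(324.0,181.4),78);print(m)
# foot axis position from the picture, foot 22.6 below TCP: front edge of 4 mm radius tip at row 211.7
f=atz(C,(321.5,211.5),191.3-22.6);print("foot edge in tool",R.T@(f-P[1]))
t=atz(C,(321.3,274.4),191.3+55.4);print("top in tool",R.T@(t-P[1]))
print("now",pose()[1]);delta([m[0],m[1],125]);delta([m[0],m[1],105])
# distance of hole from axis
print(np.hypot(m[0]-551.9,m[1]-109.2))
E
```

```text
[511.72701641 160.32968872  78.        ]
foot edge in tool [ 2.73854211  1.27030786 22.62609939]
top in tool [  0.62984829   0.85186217 -55.37486115]
now [510.73062041 156.16953107 191.77460238]
delta [0.25 0.36 6.68] spin None
delta [0.25 0.36 8.68] spin None
65.02394696719126
```

{"api": "carry_out", "payload": {
  "rows": [0.3,0.28,3,0,0.1,0.3,0.28,5.5,0,0.1,0.3,0.28,7.5,0,0.1,0.3,0.28,8.2,0,0.1,0.3,0.28,8.2,0,0.1,0.3,0.28,8.2,0,0.1,0.3,0.28,8.2,0,0.1]
}}

```text
clock: 7.72
tool_pos: [513.2, 161.6, 112.2]
tool_rot: [0.001, 0.427, 0.904, 0.001]
ft_force: [0.3, 0.3, -1.1]
width: 17.8
finger_force: 49.5
```

```bash
python3 - <<'E'
from h import *
P=pose();C=cam("wrist",P);w=manip.snapshot("wrist")[:,:,::-1]
print(P[1],proj(C,[511.7,160.3,78]))
cv2.imwrite("pics/w7.png",cv2.resize(w[130:290,240:400],(640,640),interpolation=2)[:600])
E
```

```text
[513.23758133 161.62599216 112.15294004] [316.48055322 210.08387806]
```

View pics/w7.png

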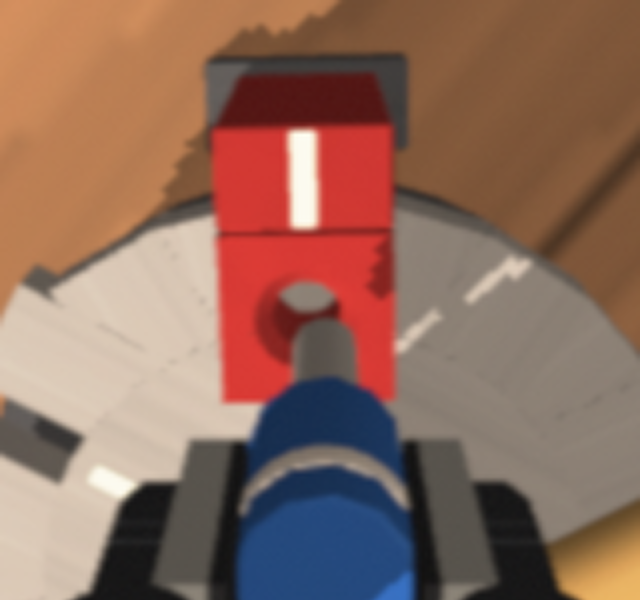

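Hole mouth at crop (307,318), which is wrist (316.7,209.5), agreeing with the estimate. The foot at (325,330) is about 3 mm to its right. I'll check the numbers before the fine shift.

```bash
python3 - <<'E'
from h import *
R,p=np.array(pose()[0]),pose()[1];C=cam("wrist",(R,p));print(p,np.abs(R.T@R-np.eye(3)).max())
s=lambda u,v,z:R.T@(atz(C,(u,v),z)-p)
m=s(316.6,209.5,78);f=s(321.25,210,p[2]-22.6);t=s(321.3,274.4,p[2]+55.4)
print("mouth",m,"foot edge",f,"top",t,"pix of tool pts",proj(C,p+R@[0,0,22.6]),proj(C,p+R@[4,0,22.6]))
E
```

```text
[513.35855465 161.86216112 112.32514803] 2.220446049250313e-16
mouth [ 0.35791194 -2.02769274 34.31926877] foot edge [ 3.76629116  1.1078253  22.59782626] top [  0.6449312    0.85105283 -55.39884604] pix of tool pts [319.54281366 215.52943939] [319.53363131 209.65594476]
```

{"api": "carry_out", "payload": {
  "rows": [0.04,-0.31,0,0,0.1,0.04,-0.31,0.4,0,0.1,0.04,-0.31,0.8,0,0.1,0.04,-0.31,1.1,0,0.1,0.04,-0.31,1.4,0,0.1,0.04,-0.31,1.6,0,0.1,0.04,-0.31,1.6,0,0.1]
}}

```text
clock: 8.35
tool_pos: [509.6, 160.3, 94.3]
tool_rot: [0.0, 0.426, 0.905, -0.0]
ft_force: [1.1, -0.2, -2.5]
width: 18.4
finger_force: 49.4
```

```bash
python3 - <<'E'
from h import *
for i in range(3):
    w=manip.snapshot("wrist");s=manip.sense();print(s["tool_pos"],s["ft_force"],s["wrist_torque"],s["width"])
print(manip.camera_info("wrist")["T_tool_cam"][1])
E
```

```text
[509.58217646 160.35745003  94.45779768] [ 1.76282978 -0.62979686 -1.95730387] [-0.07923212 -0.25365831  0.01708418] 18.14113796074849
[509.56089557 160.35050092  94.55410596] [ 1.77459495 -0.81105418 -1.87343213] [-0.11260527 -0.30122413  0.02072094] 18.208107658575805
[509.51450306 160.34437161  94.61722292] [ 1.13822668 -0.41177934 -2.03428098] [-0.12066371 -0.21634809 -0.01386792] 17.61568698661088
[ 0.99999753 -0.0010088   0.00198284  0.39749223]
```

The foot is at z≈72 with no upward force, so it's inside the hole. I continue down to about 52.

{"api": "carry_out", "payload": {
  "rows": [0,0,0.4,0,0.1,0,0,0.8,0,0.1,0,0,1.2,0,0.1,0,0,1.6,0,0.1,0,0,1.9,0,0.1,0,0,1.9,0,0.1]
}}

```text
clock: 9.0
tool_pos: [509.5, 160.3, 75.1]
tool_rot: [0.0, 0.426, 0.905, -0.0]
ft_force: [2.3, 0.1, -2.7]
width: 18.2
finger_force: 49.2
```

{"api": "carry_out", "payload": {
  "rows": [0,0,0,0,0.25,0,0,0,0,0.3,0,0,0,0,0.4,0,0,0,0,0.45,0,0,0,0,0.45,0,0,0,0,0.45]
}}

```text
clock: 9.5
tool_pos: [509.1, 160.4, 75.9]
tool_rot: [-0.0, 0.426, 0.905, 0.0]
ft_force: [0.1, 0.4, 0.3]
width: 38.2
finger_force: 0.0
```

{"api": "carry_out", "payload": {
  "rows": [0,0,-2,0,0.45,0,0,-4,0,0.45,0,0,-6,0,0.45,0,0,-8,0,0.45,0,0,-10,0,0.45,0,0,-10,0,0.3,0,0,-10,0,0,0,0,-10,0,0]
}}

```text
clock: 10.17
tool_pos: [508.6, 160.2, 175.2]
tool_rot: [-0.0, 0.426, 0.905, -0.0]
ft_force: [-1.3, 0.2, -0.4]
width: 2.7
finger_force: 0.0
```

```bash
python3 - <<'E'
from h import *
P=pose();C=cam("wrist",P);w=manip.snapshot("wrist")[:,:,::-1];t=manip.snapshot("top")[:,:,::-1];s=manip.snapshot("side")[:,:,::-1]
print(P[1])
for z in(92,128,86,122):print(z,proj(C,[510.5,160.5,z]),proj(cam("side"),[510.5,160.5,z]))
o=np.zeros((600,800,3),np.uint8);o[:400,:400]=cv2.resize(w[100:300,220:420],(400,400),interpolation=2);o[:400,400:]=cv2.resize(s[145:225,225:305],(400,400),interpolation=2)
o[400:,:200]=t[150:250,210:310].repeat(2,0).repeat(2,1)
cv2.imwrite("pics/w8.png",o);print(manip.sense()["tool_pos"])
E
```

```text
[508.6083367  160.21487077 175.15514443]
92 [321.7270176  193.12363815] [260.22444119 173.83804348]
128 [321.92902874 205.8765116 ] [258.51505066 162.63343469]
86 [321.69829603 191.31045836] [260.50036124 175.64662739]
122 [321.89131754 203.49582017] [258.80654025 164.54407286]
[508.18283746 160.09029769 174.39802468]
```

View pics/w8.png

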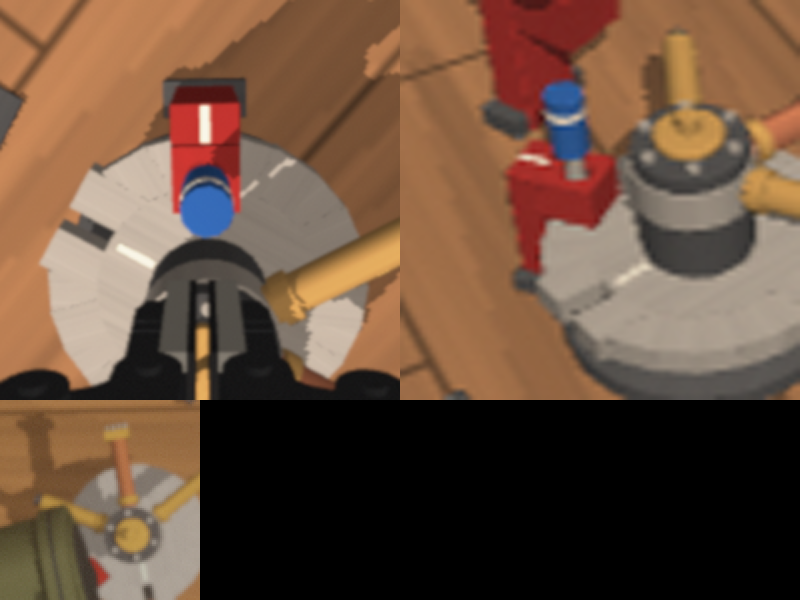

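The pin stands upright in the guide and rides on the plate: in the side view the shank shows above the red block and the head is at (570,130). The turret hasn't turned. Next I plan the push on the copper head's anticlockwise side with shut fingers.

```bash
cat >>h.py <<'E'
AX=np.array([552.3,109.4])
def at(phi,gap,r=84,z=33):
    er=np.array([np.cos(phi),np.sin(phi)]);ec=np.array([-er[1],er[0]])
    return [*(AX+r*er+(20+gap)*ec),z]
E
python3 - <<'E'
from h import *
print(at(.153,17),manip.sense()["qpos"],manip.sense()["width"])
delta(at(.153,17,z=150),.153);delta(at(.153,17),.153)
E
```

```text
[np.float64(629.6797989934313), np.float64(158.76969422364465), 33] [ 2.25886470e-01  2.69082372e-01  1.62458171e+00  1.41447186e-05
  1.25081008e+00 -4.64090828e-01] 0.39094724490000016
delta [-7.84  9.29  2.41] spin 0.5369731121083112
delta [-7.85  9.32 14.11] spin 0.5369731121083112
```

{"api": "carry_out", "payload": {
  "rows": [-2.6,3.1,0,0.12,0,-5.2,6.2,0,0.24,0,-7.8,9.3,0,0.36,0,-7.8,9.3,1,0.48,0,-7.8,9.3,2.4,0.537,0,-7.8,9.3,2.4,0.537,0,-7.8,9.3,2.4,0.537,0]
}}

```text
clock: 10.9
tool_pos: [629.1, 159.0, 149.6]
tool_rot: [-0.002, 0.65, 0.76, -0.002]
ft_force: [-0.1, 0.4, 0.5]
width: 0.1
finger_force: 0.0
```

```bash
python3 - <<'E'
from h import *
P=pose();C=cam("wrist",P);w=manip.snapshot("wrist")[:,:,::-1]
print(P[1],P[0][:,0]);delta(at(.153,17),.153)
t=manip.snapshot("top")[:,:,::-1]
cv2.imwrite("pics/w9.png",w)
# copper colour near bar in wrist: bar edges on a column through the tool
print([tuple(w[r,320][::-1]) for r in range(150,300,6)])
for ph in(.153,):
  for r in(60,84,105):
    er=np.array([np.cos(ph),np.sin(ph)]);print(r,proj(C,[*(AX+r*er),104]))
E
```

```text
[629.10293599 159.02315061 149.56833517] [-1.54123772e-01  9.88051541e-01 -1.21593693e-04]
delta [-0.05  0.02 11.78] spin 0.0018329060261998986
[(np.uint8(122), np.uint8(84), np.uint8(55)), (np.uint8(122), np.uint8(83), np.uint8(55)), (np.uint8(120), np.uint8(82), np.uint8(54)), (np.uint8(120), np.uint8(81), np.uint8(54)), (np.uint8(118), np.uint8(81), np.uint8(53)), (np.uint8(115), np.uint8(79), np.uint8(52)), (np.uint8(115), np.uint8(78), np.uint8(52)), (np.uint8(113), np.uint8(77), np.uint8(51)), (np.uint8(117), np.uint8(80), np.uint8(53)), (np.uint8(119), np.uint8(82), np.uint8(54)), (np.uint8(121), np.uint8(82), np.uint8(55)), (np.uint8(134), np.uint8(92), np.uint8(62)), (np.uint8(184), np.uint8(128), np.uint8(89)), (np.uint8(195), np.uint8(135), np.uint8(93)), (np.uint8(194), np.uint8(131), np.uint8(87)), (np.uint8(53), np.uint8(32), np.uint8(26)), (np.uint8(21), np.uint8(20), np.uint8(20)), (np.uint8(21), np.uint8(21), np.uint8(21)), (np.uint8(21), np.uint8(21), np.uint8(21)), (np.uint8(21), np.uint8(20), np.uint8(21)), (np.uint8(21), np.uint8(21), np.uint8(21)), (np.uint8(28), np.uint8(27), np.uint8(27)), (np.uint8(36), np.uint8(35), np.uint8(33)), (np.uint8(37), np.uint8(35), np.uint8(33)), (np.uint8(35), np.uint8(34), np.uint8(33))]
60 [287.43445649 253.74514044]
84 [319.47444184 253.82811657]
105 [347.5233644  253.90075678]
```

{"api": "carry_out", "payload": {
  "rows": [0,0,3,0,0,0,0,6,0,0,0,0,8,0,0,0,0,9.5,0,0,0,0,10.5,0,0,0,0,11.2,0,0,0,0,11.7,0,0,0,0,11.7,0,0]
}}

```text
clock: 11.67
tool_pos: [630.7, 159.4, 34.7]
tool_rot: [0.0, 0.651, 0.759, 0.0]
ft_force: [0.8, -0.9, -0.7]
width: 0.3
finger_force: 0.0
```

{"api": "carry_out", "payload": {
  "rows": [-0.3,0,0,0,0,-0.6,0,0,0,0,-0.9,0,0,0,0,-1.2,0,0,0,0,-1.2,0,0,0,0,-1.2,0,0,0,0]
}}

```text
clock: 12.17
tool_pos: [632.8, 147.2, 35.1]
tool_rot: [0.0, 0.651, 0.759, 0.0]
ft_force: [0.2, 0.3, 0.7]
width: -0.2
finger_force: 0.0
```

{"api": "carry_out", "payload": {
  "rows": [-0.17,0.04,0,0.02,0,-0.34,0.07,0,0.04,0,-0.51,0.1,0,0.06,0,-0.68,0.13,0,0.08,0,-0.85,0.16,0,0.1,0,-1.02,0.18,0,0.12,0,-1.19,0.2,0,0.14,0,-1.36,0.21,0,0.16,0]
}}

```text
clock: 12.83
tool_pos: [637.0, 134.8, 34.8]
tool_rot: [-0.0, 0.71, 0.704, 0.0]
ft_force: [0.2, 3.7, -0.5]
width: -0.1
finger_force: 2.1
```

{"api": "carry_out", "payload": {
  "rows": [-0.25,0.06,0,0.03,0,-0.51,0.1,0,0.06,0,-0.76,0.15,0,0.09,0,-1.02,0.18,0,0.12,0,-1.28,0.2,0,0.15,0,-1.54,0.22,0,0.18,0,-1.8,0.23,0,0.21,0,-2.05,0.23,0,0.24,0]
}}

```text
clock: 13.5
tool_pos: [640.2, 113.9, 34.9]
tool_rot: [0.001, 0.79, 0.614, 0.001]
ft_force: [2.5, 4.2, -1.4]
width: -0.1
finger_force: 2.2
```

{"api": "carry_out", "payload": {
  "rows": [-0.25,0.06,0,0.03,0,-0.51,0.1,0,0.06,0,-0.76,0.15,0,0.09,0,-1.02,0.18,0,0.12,0,-1.28,0.2,0,0.15,0,-1.54,0.22,0,0.18,0,-1.8,0.23,0,0.21,0,-2.05,0.23,0,0.24,0]
}}

```text
clock: 14.17
tool_pos: [638.3, 93.1, 35.0]
tool_rot: [0.001, 0.857, 0.515, 0.002]
ft_force: [4.1, 3.4, -2.9]
width: -0.0
finger_force: 2.2
```

```bash
python3 - <<'E'
from h import *
R,p=pose();v=p[:2]-AX;x=R[:2,0];y=R[:2,1]
print(p,"yaw_y",np.arctan2(y[1],y[0]),"r",v@y,"c",v@x, manip.sense()["ft_force"])
E
```

```text
[638.33888865  93.1499833   34.96127994] yaw_y -0.4894474379648433 r 83.57651635578989 c 26.107424590049668 [ 4.14518591  3.44594899 -2.92055425]
```

{"api": "carry_out", "payload": {
  "rows": [-0.25,0.06,0,0.03,0,-0.51,0.1,0,0.06,0,-0.76,0.15,0,0.09,0,-1.02,0.18,0,0.12,0,-1.28,0.2,0,0.15,0,-1.54,0.22,0,0.18,0,-1.8,0.23,0,0.21,0,-2.05,0.23,0,0.24,0]
}}

```text
clock: 14.83
tool_pos: [631.4, 73.5, 35.2]
tool_rot: [0.001, 0.913, 0.408, 0.002]
ft_force: [4.9, 2.2, -2.3]
width: 0.3
finger_force: 2.3
```

```bash
python3 - <<'E'
from h import *
R,p=pose();v=p[:2]-AX;x=R[:2,0];y=R[:2,1]
print(p,"yaw_y",np.arctan2(y[1],y[0]),"r",v@y,"c",v@x, manip.sense()["ft_force"])
s=manip.snapshot("side")[:,:,::-1];t=manip.snapshot("top")[:,:,::-1]
o=np.zeros((600,800,3),np.uint8);o[:,:400]=cv2.resize(t[145:295,225:325],(400,600),interpolation=2);o[:400,400:]=cv2.resize(s[145:245,225:325],(400,400),interpolation=2)
cv2.imwrite("pics/w10.png",o)
# pin head (blue) centroid row in side
def blue(im):
    im=im.astype(int);m=(im[:,:,0]>90)&(im[:,:,0]>im[:,:,2]*1.8);m[:140]=0;m[200:]=0;m[:,:245]=0;m[:,275:]=0;a,b=np.nonzero(m);return len(a),a.mean() if len(a) else 0,b.mean() if len(a) else 0
print(blue(s))
E
```

```text
[631.43024861  73.45751835  35.18223953] yaw_y -0.7294095828526915 r 82.94931058669786 c 25.935980180157255 [ 4.86894815  2.22053817 -2.25763863]
(83, np.float64(169.74698795180723), np.float64(257.3855421686747))
```

{"api": "carry_out", "payload": {
  "rows": [-0.1,0.02,0,0.012,0,-0.2,0.05,0,0.024,0,-0.3,0.07,0,0.036,0,-0.4,0.09,0,0.048,0,-0.51,0.1,0,0.06,0,-0.61,0.12,0,0.072,0,-0.71,0.14,0,0.084,0,-0.81,0.15,0,0.096,0]
}}

```text
clock: 15.6
tool_pos: [626.7, 66.6, 35.5]
tool_rot: [0.001, 0.931, 0.365, 0.002]
ft_force: [4.9, 0.5, -1.7]
width: 0.0
finger_force: 2.2
```

```bash
cat >>h.py <<'E'
def chk():
    s0=manip.sense();R,p=pose(s0);v=p[:2]-AX;x=R[:2,0];y=R[:2,1];r,c=v@y,v@x;yw=np.arctan2(y[1],y[0])
    im=manip.snapshot("side")[:,:,::-1].astype(int);m=(im[:,:,0]>90)&(im[:,:,0]>im[:,:,2]*1.8);m[:140]=0;m[200:]=0;m[:,:245]=0;m[:,275:]=0;a,b=np.nonzero(m)
    print("z",p[2].round(1),"yaw",yw.round(3),"r,c",r.round(1),c.round(1),"phi_bar",(yw+np.arctan2(c,r)-np.arcsin(20/np.hypot(r,c))).round(3),"Ft,Fr",(R[:,:2].T@s0["ft_force"]).round(1),"blue",len(a),a.mean().round(2))
E
python3 -c "from h import *;chk()"
```

```text
z 35.5 yaw -0.824 r,c 82.0 25.5 phi_bar -0.757 Ft,Fr [3.9 2.9] blue 83 169.75
```

{"api": "carry_out", "payload": {
  "rows": [-0.06,0.02,0,0.007,0,-0.12,0.03,0,0.014,0,-0.18,0.05,0,0.021,0,-0.24,0.06,0,0.028,0,-0.3,0.08,0,0.035,0,-0.36,0.09,0,0.042,0,-0.42,0.1,0,0.049,0,-0.48,0.11,0,0.056,0]
}}

```text
clock: 16.32
tool_pos: [621.4, 63.1, 34.9]
tool_rot: [0.0, 0.941, 0.339, 0.0]
ft_force: [3.3, 0.5, 1.4]
width: 0.4
finger_force: 1.6
```

```bash
python3 -c "from h import *;chk()"
```

```text
z 34.9 yaw -0.88 r,c 79.7 23.7 phi_bar -0.834 Ft,Fr [2.9 1.7] blue 81 169.86
```

{"api": "carry_out", "payload": {
  "rows": [-0.06,0.02,0,0.007,0,-0.12,0.03,0,0.014,0,-0.18,0.05,0,0.021,0,-0.24,0.06,0,0.028,0,-0.3,0.08,0,0.035,0]
}}

```text
clock: 16.78
tool_pos: [619.3, 60.6, 34.7]
tool_rot: [-0.0, 0.947, 0.322, -0.0]
ft_force: [2.8, 1.3, 2.8]
width: -0.2
finger_force: 1.4
```

```bash
python3 -c "from h import *;chk()"
```

```text
z 34.7 yaw -0.915 r,c 79.5 23.3 phi_bar -0.873 Ft,Fr [3.  0.7] blue 79 172.96
```

The head has dropped in the side view (row 169.8 to 173). I'll check again, then lean gently in small steps.

{"api": "carry_out", "payload": {
  "rows": [-0.04,0,0,0,0,-0.08,0,0,0,0,-0.08,0,0,0,0]
}}

```text
clock: 17.08
tool_pos: [618.7, 60.1, 34.7]
tool_rot: [-0.0, 0.947, 0.323, -0.0]
ft_force: [2.4, 1.2, 1.5]
width: -0.3
finger_force: 1.2
```

```bash
python3 -c "from h import *;chk()"
```

```text
z 34.7 yaw -0.914 r,c 79.6 22.5 phi_bar -0.883 Ft,Fr [2.6 0.5] blue 81 172.93
```

{"api": "carry_out", "payload": {
  "rows": [-0.05,0,0,0,0,-0.1,0,0,0,0,-0.15,0,0,0,0,-0.2,0,0,0,0,-0.2,0,0,0,0]
}}

```text
clock: 17.55
tool_pos: [617.4, 58.8, 34.7]
tool_rot: [0.0, 0.947, 0.323, 0.0]
ft_force: [3.6, 0.7, 1.0]
width: -0.1
finger_force: 1.5
```

```bash
python3 - <<'E'
from h import *
chk()
a=cv2.imread("pics/w10.png")[:400,400:800]
b=cv2.resize(manip.snapshot("side")[145:245,225:325,::-1],(400,400),interpolation=2)
print("ref",proj(cam("side"),[511,160,128])-proj(cam("side"),[511,160,114]))
T=a[66:150,90:176] # head area before
r=cv2.matchTemplate(b,T[:60],cv2.TM_CCOEFF_NORMED);print(cv2.minMaxLoc(r))
m=lambda i:(lambda k:(np.nonzero(k)[0].min()/4,np.nonzero(k)[0].max()/4))((i[:,:,0].astype(int)>90)&(i[:,:,0]>i[:,:,2]*1.8))
print(m(a),m(b))
E
```

```text
z 34.7 yaw -0.914 r,c 79.8 20.7 phi_bar -0.905 Ft,Fr [3.3 1.6] blue 81 172.84
ref [-0.67319492 -4.43096944]
(-0.3943777084350586, 0.7898884415626526, (177, 51), (96, 78))
(np.float64(17.75), np.float64(32.5)) (np.float64(21.0), np.float64(35.5))
```

```bash
python3 - <<'E'
from h import *
a=cv2.imread("pics/w10.png")[:400,400:800]
s=manip.snapshot("side")[:,:,::-1]
b=cv2.resize(s[150:200,235:285],(400,400),interpolation=2)
a2=cv2.resize(a[20:220,40:240],(400,400),interpolation=2)
t=cv2.resize(manip.snapshot("top")[195:255,225:305,::-1],(267,200),interpolation=2)
o=np.zeros((600,800,3),np.uint8);o[:400,:400]=a2;o[:400,400:]=b;o[400:,:267]=t
cv2.imwrite("pics/w11.png",o)
E
```

```text
(no output)
```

View pics/w11.png

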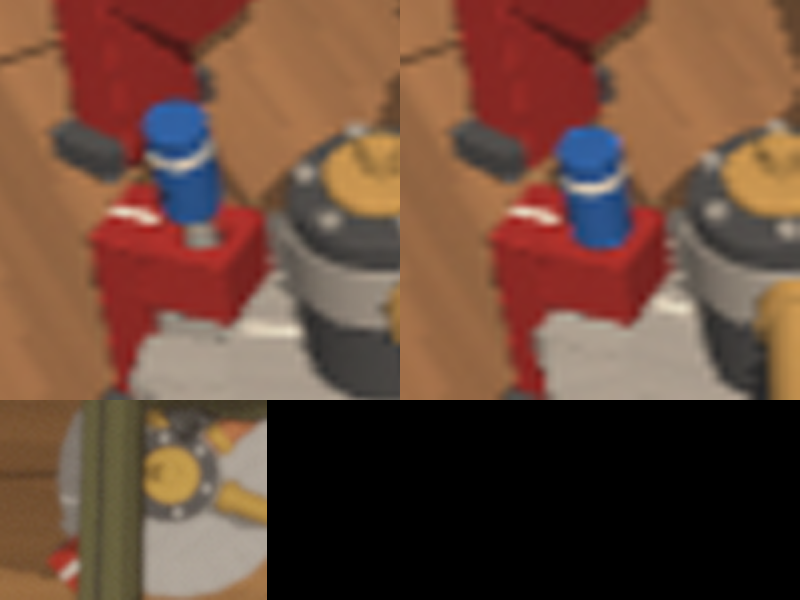

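On the right the head sits flat on the red block with no shank visible, so the pin is home. Now I lean up in small steps.

{"api": "carry_out", "payload": {
  "rows": [-0.05,0,0,0,0,-0.1,0,0,0,0,-0.15,0,0,0,0,-0.2,0,0,0,0,-0.2,0,0,0,0]
}}

```text
clock: 18.17
tool_pos: [616.6, 58.1, 34.8]
tool_rot: [-0.0, 0.947, 0.322, 0.001]
ft_force: [4.8, 1.2, -1.9]
width: 0.1
finger_force: 2.7
```

```bash
python3 -c "from h import *;chk()"
```

```text
z 34.8 yaw -0.914 r,c 79.9 19.6 phi_bar -0.919 Ft,Fr [4.5 2. ] blue 79 172.92
```

Force is rising for less motion. I keep going in small steps.

{"api": "carry_out", "payload": {
  "rows": [-0.04,0,0,0,0,-0.08,0,0,0,0,-0.12,0,0,0,0,-0.15,0,0,0,0,-0.15,0,0,0,0]
}}

```text
clock: 18.63
tool_pos: [616.5, 57.9, 34.9]
tool_rot: [-0.0, 0.947, 0.322, 0.002]
ft_force: [7.2, 4.6, -3.2]
width: 0.1
finger_force: 4.0
```

{"api": "carry_out", "payload": {
  "rows": [-0.04,0,0,0,0,-0.08,0,0,0,0,-0.12,0,0,0,0,-0.15,0,0,0,0,-0.15,0,0,0,0]
}}

```text
clock: 19.05
tool_pos: [616.4, 57.7, 34.9]
tool_rot: [-0.001, 0.947, 0.322, 0.003]
ft_force: [9.3, 6.9, -4.5]
width: 0.1
finger_force: 5.4
```

Locked, with about 12 N on the head. I hold it for a second.

{"api": "carry_out", "payload": {
  "rows": [-0.02,0,0,0,0,-0.02,0,0,0,0,-0.02,0,0,0,0,-0.02,0,0,0,0,-0.02,0,0,0,0,-0.02,0,0,0,0,-0.02,0,0,0,0,-0.02,0,0,0,0]
}}

```text
clock: 19.72
tool_pos: [616.4, 57.7, 34.9]
tool_rot: [-0.001, 0.947, 0.322, 0.003]
ft_force: [8.4, 7.2, -3.8]
width: -0.1
finger_force: 5.6
```

{"api": "carry_out", "payload": {
  "rows": [0,0,0,0,0,0,0,0,0,0,0,0,0,0,0,0,0,0,0,0,0,0,0,0,0,0,0,0,0,0]
}}

```text
clock: 20.22
tool_pos: [616.4, 57.7, 34.9]
tool_rot: [-0.001, 0.947, 0.322, 0.003]
ft_force: [9.3, 7.1, -4.2]
width: 0.0
finger_force: 5.6
```

{"api": "carry_out", "payload": {
  "rows": [0.2,0,0,0,0,0.4,0,0,0,0,0.7,0,0,0,0,1.1,0,0,0,0,1.6,0,0,0,0,2.2,0,0,0,0,2.2,0,0,0,0,2.2,0,0,0,0]
}}

```text
clock: 20.88
tool_pos: [630.8, 69.3, 34.6]
tool_rot: [-0.0, 0.946, 0.323, -0.0]
ft_force: [-0.0, -1.1, 0.1]
width: -0.2
finger_force: 0.0
```

{"api": "carry_out", "payload": {
  "rows": [0,0,-2,0,0,0,0,-5,0,0,0,0,-9,0,0,0,0,-13,0,0,0,0,-16,0,0,0,0,-16,0,0,0,0,-16,0,0,0,0,-16,0,0]
}}

```text
clock: 21.55
tool_pos: [629.7, 69.0, 194.2]
tool_rot: [-0.0, 0.947, 0.323, -0.001]
ft_force: [0.5, 0.3, -1.0]
width: -0.1
finger_force: 0.0
```

```bash
python3 -c "from h import *;chk()"
```

```text
z 194.2 yaw -0.914 r,c 79.3 36.7 phi_bar -0.712 Ft,Fr [0.6 0.1] blue 80 172.9
```

The pin is still home (head row 172.9) and the arm is clear, so I hand in.

```bash
python3 -c "from station import manip;print(manip.close_job())"
```

```text
the job is handed in; nothing more can be done
None
```

The pin dropped fully home in the red guide and locked the turret; the lock held under about 12 N for over a second, then I let go and handed the job in (no verdict was returned).

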